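Hang a sample holder on the wear tester's post and latch it

ROBOT

A 6-joint arm with a two-finger parallel gripper is mounted at the origin on the work surface. World frame = base frame: x ahead of the robot, y to its left, z up, the work surface at z = 0. Lengths are in m, angles in rad, forces in N, time in s.
With the tool pointing down it reaches from about 0.375 to 0.9 m from the base axis. Payload 3.1 kg.
Tool frame: the origin (TCP) lies between the finger pads; the fingertips stand 8 mm ahead of it and the grasp point (between the pads) lies 11 mm behind it; z points along the fingers, y is the line along which they close (so a half turn about z gives the same grasp; the last joint's range is limited). The gripper opens to 87 mm and grips with 3 to 60 N. Pads are 19 mm wide; open, the fingers measure 117 mm over their backs; the gripper's body (75 mm by 190 mm) begins 51 mm behind the grasp point.
Start: joints at [-1.371, 0.527, 1.433, -0, 1.181, -0.178], TCP at [0.231, -0.581, 0.231] pointing down, gripper open.
Joint ranges: [-3.08, 3.08], [-0.75, 2.2], [0.22, 2.44], [-1.43, 4.57], [0, 2.65], [-2.85, 2.85]. Speed limits (rad/s): [2.79, 2.79, 3.14, 3.14, 3.14, 3.14].

INTERFACE

Orientations are given as a unit quaternion [x, y, z, w].
In Python, from rig import robot gives the robot as it stands.
- The arm moves only by the tool move_arm, never from a script. Its argument "motion" is text: rows parted by semicolons, each of 5 numbers parted by spaces: the opening, from -1 (shut) to 1 (fully open), then the shift along the tool's x, y, z normalised to -1 to 1, where 1 is 0.2 m, then the turn about the tool's z normalised to -1 to 1, where 1 is pi rad. A call has 1 to 12 rows; each row is the pose to reach, as a shift and turn from the pose commanded when the call began, along the tool's axes at that moment, turning the shorter way round; what a row does not reach only later rows make up. A row lasts 1/12 s, in which the tool goes at most 41.7 mm and 7.16 degrees, less where a joint would pass 70% of its speed; a pose out of reach is approached as far as the arm can. A call with a number of a shift or a turn outside -1 to 1 is refused whole. A call with a gripper value outside its range is refused whole. The fingers move at their own pace and stop on an object; "newtons" is the grip in N (left out, the last holds). Time passes only in rows, so rows that repeat a pose let the fingers close. It gives the time, the measured TCP pose, the force, the opening and the grip force at its end, in the units of the state.
- robot.get_obs(): the state, without advancing time (a new reading comes with each control period).
- robot.camera(name): name is "scene" or "top" or "wrist"; returns (picture, depth): 400x640x3 uint8, red, green, blue; 400x640 float32, m along the optical axis (not along the pixel's ray), 0 where there is no reading.
- robot.camera_model(name): a dict with "mtx" (3x3 intrinsics, pixels), "D" ([k1, k2, p1, p2, k3] as OpenCV has them; the pictures are not rectified), "position" and "attitude" of the camera in the world. Camera axes: x right, y down, z forward; pixel columns grow to the right and rows downward; lengths in m; the calibration is good to about 2 mm. A picture is of the moment at which its call begins: read the wrist's pose just before it. camera_model takes no time and is no camera call; for the wrist camera it gives the pose at the moment of the call.
- robot.hand_in(): hands the job in; it is judged then, once.
The state is a dict: "time": time; "q": joint angles; "joint_velocities": joint speeds; "joint_torque": joint torques, N m; "position": TCP position; "tool_rot": TCP orientation; "ft_force": force on the tool from outside, world axes, zero at the start; "moment": the same for the moment, N m; "grip_width": finger opening in m; "grip_force": force on a finger pad.
Only numpy, scipy, OpenCV 4.12 (cv2) and the standard library are available. Lean on these libraries where they do the work, as an engineer would, in place of code of your own. Each camera call takes 0.05 s, during which the arm holds its last target. There are 200 camera calls.

TASK

Hang the green sample holder by its eye on the steel post of the tester's sloping stage, its handle pointing straight down the slope towards the robot, and keep hold of it until it lies flat on the stage. Then slide the orange-gripped latch fully home, so that its tongue covers the rim of the eye, and let go. Leave the grey blank holder and everything else on the table where it is.

Things in the scene. Friction and masses are not known exactly. Their poses are not given: they have to be found in the camera images.
- holder: Green sample holder, loose, 0.1 to 0.15 kg, left or right of the tester. Plate 8 mm thick: ring 50 mm across with a 12.5 mm round through hole (the eye) and a flat handle 22 mm wide ending 100 mm from the eye's centre, a black grip block on top. Origin: eye's centre on the underside; z up, out of the plate's block side; handle runs to -x.
- holder_grip (a point): Centre of the holder's black grip block: 68 mm from the eye's centre along the holder's -x, 18 mm above its underside. The block is 40 mm long (x), 16 mm wide (y) and stands from 8 to 28 mm above the underside; pinch it across its width.
- stage: Flat aluminium stage, fixed on the tester, sloping 25 degrees. Origin: on the surface, middle of the post's cross slot. z: out of the surface, along the post (leans 25 degrees from vertical to the robot side); x: up the slope, away from the robot; y: across, to the left. Its arm is 60 mm wide, x = -90 to +35 mm; a cross bar beyond carries the latch. The seated holder's underside is at z = 0.
- slot (a point): Middle of the slot in which the post is set (same point as the stage origin). The post: bright steel, round, 10 mm wide, 24 mm tall along stage z, the last 2.5 mm coned to 7 mm. It stands at stage x = 0 but anywhere from y = -12 to +12 mm, clamped (about 40 N sideways shifts it). Its place is not reported: find it by touch or by eye.
- tester: Grey tester, fixed, new place and yaw each time: 260 x 260 mm, black deck 64 mm high. Origin under its centre, front to -x. The stage origin is 30 mm in front of the centre, 125 mm up. A grey column (50 x 55 mm) stands at x = 85, y = 95 mm, with a black knob to 230 mm height.
- latch (a joint): Slide latch on the stage's cross bar: metres along stage +y from fully open (0) to its end stop (0.070, home, tongue centred at y = 0). Starts between 0 and 0.010. Friction about 2.5 N; stays where left. Its steel tongue, 16 mm wide, reaches down the slope to x = 17 mm, 12 to 17 mm above the surface, passing 4 mm over the seated ring.
- latch_grip (a point): Middle of the latch's orange grip block: stage x = 55 mm, y = -70 mm + joint value, z about 34 mm. The block is 24 mm long in stage x, 14 mm wide in stage y and stands from 16 to 46 mm above the surface: pinch it across its 14 mm from along the stage's z, or push its side.
- blank: The grey blank holder with a square solid head (50 x 50 x 8 mm) and no eye, white grip block; otherwise shaped as the holder. Loose. Not to be used or moved. Origin under the centre of its head, handle to -x.
- weight: Brass weight, loose, 44 mm in diameter, 46 mm tall, right of the tester; bystander. Origin under its centre.
- fob: Black key fob, loose, disc 36 mm across with a stub, 9 mm thick; bystander. Origin under the disc's centre.
- driver: Screwdriver with blue handle, loose, 160 mm long; bystander. Origin at its middle, underneath.
- bottle: White bottle with blue cap, loose, 56 mm in diameter, 130 mm tall; bystander. Origin under its centre.
There are look-alikes about, which are no part of the job. Several things have the shape of the holder; the one meant has the colours described above.

How it is judged:
By the outcome, as a careful person would: the job done as asked, in the order asked, and still so for the second after the job is handed in, with the robot touching nothing.
It also fails if it takes over 64 s, if anything falls off the work surface, if the arm or the gripper's body presses on something with over 40 N, if the wrist force passes 120 N, or if a joint passes its speed limit or range.

## Working session

There is one attempt and no reset: what is moved stays moved. The work goes in short steps, Python scripts to look and compute and a tool call to move; the robot and the scene stay as the last step left them, time stands still between calls to the robot, and variables do not carry over. Pictures are saved under pics/ and viewed, at most 10 in all, crops included, and the job is handed in when it is done.

Besides the shell and the picture viewer there is one more tool, called after "Emit:" in YAML: its name, and indented under it one key for each argument. move_arm: Moves the arm, as the interface text tells. Its arguments: {"type":"object","properties":{"motion":{"type":"string"},"newtons":{"type":"number"}},"required":["motion"]}

```bash
ls; mkdir -p pics
cat > h.py <<'E'
import numpy as np, cv2
from scipy.spatial.transform import Rotation as R
from rig import robot
def save(n,im): cv2.imwrite('pics/'+n,im[...,::-1])
def pose(m):
    a=np.array(m['attitude'],float)
    return np.array(m['position']), (a if a.shape==(3,3) else R.from_quat(a).as_matrix())
def pts(m,uv,depth):
    n=cv2.undistortPoints(np.array(uv,float).reshape(-1,1,2),np.array(m['mtx']),np.array(m['D'])).reshape(-1,2)
    p,A=pose(m); return p+(np.c_[n,np.ones(len(n))]*np.array(depth).reshape(-1,1))@A.T
def ray(m,uv,z):
    n=cv2.undistortPoints(np.array(uv,float).reshape(-1,1,2),np.array(m['mtx']),np.array(m['D'])).reshape(-1,2)
    p,A=pose(m); d=np.c_[n,np.ones(len(n))]@A.T; return p+d*((z-p[2])/d[:,2:])
E
python3 - <<'E'
from h import *
import pickle
o=robot.get_obs(); print(o)
for n in ('scene','top'):
    m=robot.camera_model(n); im,d=robot.camera(n); print(n,m); save(n+'0.png',im); pickle.dump((m,im,d),open(n+'.pkl','wb'))
E
```

```text
pics
{'time': 0.0, 'q': array([-1.37048880e+00,  5.28475884e-01,  1.43391825e+00, -2.42250318e-05,
        1.18137031e+00, -1.78481051e-01]), 'joint_velocities': array([-6.47499156e-05,  6.35262202e-04,  1.16332179e-03,  2.09059883e-04,
        1.86034820e-04,  5.64815474e-04]), 'joint_torque': array([ 2.11090100e-04, -4.40038347e+01, -1.76589364e+01,  6.33563125e-02,
        5.81403694e-02, -1.69989526e-04]), 'position': array([ 0.23100863, -0.57996664,  0.22956057]), 'tool_rot': array([ 9.82117002e-01,  1.88268466e-01, -2.30503407e-05, -1.08570777e-03]), 'ft_force': array([-0.06673018, -0.16552521,  1.01377062]), 'moment': array([0.0281174 , 0.0075038 , 0.01367539]), 'grip_force': 0.0, 'grip_width': 0.08691149805584443}
scene {'mtx': array([[467.95709569,   0.        , 311.06569992],
       [  0.        , 467.95709569, 197.73140568],
       [  0.        ,   0.        ,   1.        ]]), 'D': array([-0.0495251,  0.       ,  0.       ,  0.       ,  0.       ]), 'position': array([1.52317099, 0.15932172, 0.93523306]), 'attitude': array([ 0.58939981,  0.67945342, -0.32996501, -0.28648562])}
top {'mtx': array([[480.16670145,   0.        , 310.75604743],
       [  0.        , 480.16670145, 198.20137907],
       [  0.        ,   0.        ,   1.        ]]), 'D': array([-0.07513667,  0.        ,  0.        ,  0.        ,  0.        ]), 'position': array([ 0.28410587, -0.00403787,  1.50130927]), 'attitude': array([-0.7031151 ,  0.70702536, -0.04881162,  0.05798037])}
```

View pics/scene0.png

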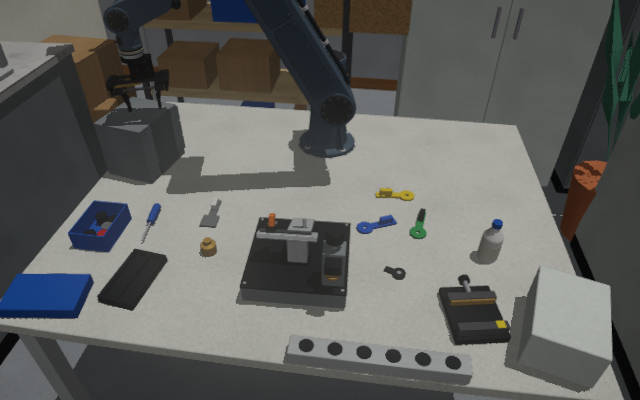

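View pics/top0.png

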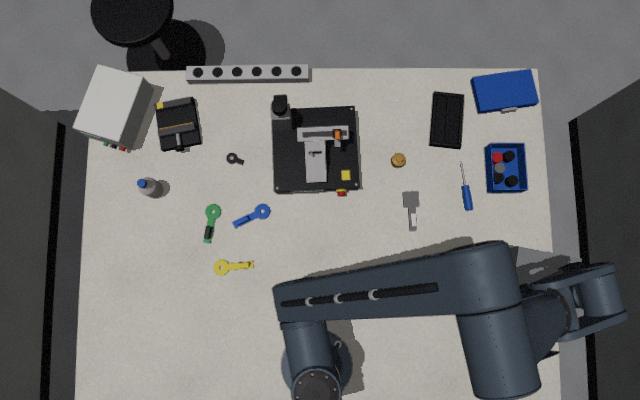

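Scene: candidates by shape in the top view are green (212,212) with a black block at (208,232), blue (255,215), and yellow (230,267). Grey is the blank (411,205). Only the green one with the black block fits the description. The tester is at about (315,150), with the orange latch grip at (337,137).

```bash
cat > m1.py <<'E'
from h import *
import pickle
m,im,d=pickle.load(open('top.pkl','rb'))
v,u=np.mgrid[0:400,0:640]; P=pts(m,np.c_[u.ravel(),v.ravel()],d.ravel()).reshape(400,640,3)
hsv=cv2.cvtColor(im,cv2.COLOR_RGB2HSV)
sub=np.zeros((400,640),bool); sub[195:250,190:230]=1
g=sub&(hsv[...,0]>45)&(hsv[...,0]<90)&(hsv[...,1]>100)
blk=sub&(im.max(2)<60)
for n,k,z in(('green',g,.008),('blk',blk,.028)):
    ys,xs=np.where(k); w=ray(m,np.c_[xs,ys],z); print(n,k.sum(),w.mean(0),w.min(0),w.max(0),'depthz',np.median(P[k][:,2]))
# ring: contour of green upper part
ys,xs=np.where(g&(v<222)); (c,r)=cv2.minEnclosingCircle(np.c_[xs,ys].astype(np.float32)); print('ring',c,r,ray(m,[c],.008))
# deck
k=np.zeros((400,640),bool); k[90:210,260:375]=1
k&=(abs(P[...,2]-.064)<.008); ys,xs=np.where(k); w=P[k]
rect=cv2.minAreaRect(w[:,:2].astype(np.float32)); print('deck',rect,np.median(w[:,2]))
o=np.zeros((400,640),bool); o[90:210,260:375]=1
o&=(hsv[...,0]<16)&(hsv[...,1]>150)&(im[...,0]>120); ys,xs=np.where(o); print('orange',np.c_[xs,ys].mean(0),o.sum(),P[o].mean(0),P[o][:,2].max())
a=cv2.resize(im[195:250,190:280],None,fx=4,fy=4,interpolation=cv2.INTER_CUBIC); b=cv2.resize(im[95:205,260:370],None,fx=4,fy=4,interpolation=cv2.INTER_CUBIC)
C=np.zeros((440,800,3),np.uint8); C[:220,:360]=a; C[:,360:800]=b; save('c1.png',C)
E
python3 m1.py
```

```text
green 251 [0.45051034 0.32726467 0.008     ] [0.37532707 0.30087986 0.008     ] [0.49517272 0.34953644 0.008     ] depthz 0.007508684001314769
blk 67 [0.40661904 0.33172253 0.028     ] [0.38644519 0.32061923 0.028     ] [0.42362015 0.34216863 0.028     ] depthz 0.025089650401527663
ring (211.5, 212.5) 9.192488670349121 [[0.46813358 0.32784964 0.008     ]]
deck ((0.659923255443573, 0.0030741244554519653), (0.2639044523239136, 0.26286256313323975), 2.3483986854553223) 0.06367940629404167
orange [338.10714286 153.25      ] 56 [ 0.61224482 -0.06605832  0.1669545 ] 1.501309268757018
```

View pics/c1.png

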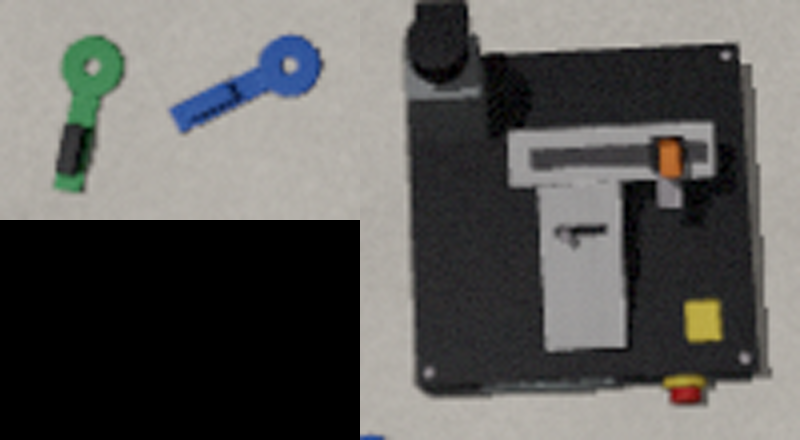

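The enlarged crop confirms it: the green ring with its eye is at crop (93,66), the handle runs down, and the black block is at (72,150). The post is at the left end of the slot at crop (565,238), and the latch is near open. Next I'll refine the numbers and work out the first moves.

```bash
cat >> h.py <<'E'
def yaw(q):
    x=R.from_quat(q).apply([1,0,0]); return np.degrees(np.arctan2(x[1],x[0]))
def go(t,y=None):
    "normalised shift in tool axes and turn from present pose to world target"
    o=robot.get_obs(); s=R.from_quat(o['tool_rot']).inv().apply(np.array(t)-o['position'])/.2
    dy=0 if y is None else -((y-yaw(o['tool_rot'])+180)%360-180)/180
    print('at',o['position'].round(4),'yaw',round(yaw(o['tool_rot']),2),'t',round(o['time'],2),'w',round(o['grip_width'],4),'-> shift',s.round(4),'turn',round(dy,4),'F',o['ft_force'].round(1))
E
cat > m2.py <<'E'
exec(open('m1.py').read().split('for n,k,z')[0])
hp=np.array([(93.5)/4-.5+190,66.5/4-.5+195]); H=ray(m,[hp],.008)[0]; print('hole',hp,H)
ys,xs=np.where(g|blk); w=ray(m,np.c_[xs,ys],.008)[:,:2]
e=np.linalg.eigh(np.cov(w.T))[1][:,1]; e*=np.sign(e[0]); print('axis',np.degrees(np.arctan2(e[1],e[0])))
ys,xs=np.where(blk); B=ray(m,np.c_[xs,ys],.026)[:,:2].mean(0); q=H[:2]-B; print('blk',B,np.linalg.norm(q),np.degrees(np.arctan2(q[1],q[0])))
k=np.zeros((400,640),bool); k[90:210,260:375]=1
o=k&(hsv[...,0]<16)&(hsv[...,1]>150)&(im[...,0]>120)&(v<150); uv=np.c_[u[o],v[o]]; print('orange',uv.mean(0),ray(m,[uv.mean(0)],.19)[0])
for p in [(727,55),(746,357),(429,372)]:   # deck screws
    print('screw',ray(m,[[(p[0]-360+.5)/4-.5+260,(p[1]+.5)/4-.5+95]],.065)[0])
pu=[(565-360+.5)/4-.5+260,(236+.5)/4-.5+95]; print('post',ray(m,[pu],.147)[0], 'depth',P[152:157,308:318,2].max())
M=robot.camera_model('wrist');O=robot.get_obs();pp,A=pose(M);T=R.from_quat(O['tool_rot'])
print('wrist cam in tool',T.inv().apply(pp-O['position']),T.inv().as_matrix()@A)
go([.45,-.1,.33],-8)
E
python3 m2.py
```

```text
hole [212.875 211.125] [0.4724761  0.32358822 0.008     ]
axis -10.236232239412255
blk [0.40678535 0.33217832] 0.06625000992806827 -7.450059519839965
orange [337.  134.5] [ 0.66527089 -0.06233088  0.19      ]
screw [ 0.78574575 -0.11393971  0.065     ]
screw [ 0.54609069 -0.12390819  0.065     ]
screw [0.53617141 0.11701257 0.065     ]
post [0.62105561 0.01216693 0.147     ] depth 1.501309268757018
wrist cam in tool [ 0.07296545 -0.00059555 -0.15333765] [[-1.76741960e-04 -9.63355780e-01 -2.68226787e-01]
 [ 9.99999926e-01 -2.61863990e-04  2.81576057e-04]
 [-3.41496859e-04 -2.68226718e-01  9.63355755e-01]]
at [ 0.231  -0.58    0.2297] yaw 21.71 t 0.1 w 0.0867 -> shift [ 1.9051 -1.826  -0.4975] turn 0.165 F [ 0.1 -0.3  0.1]
```

Emit:
move_arm:
  motion: "1 1 -1 -0.5 0.165;1 1 -1 -0.5 0.165;1 1 -1 -0.5 0.165;1 1 -1 -0.5 0.165;1 1 -1 -0.5 0.165;1 1 -1 -0.5 0.165;1 1 -1 -0.5 0.165;1 1 -1 -0.5 0.165"
  newtons: 10

```text
time: 0.77
position: [0.3444, -0.3158, 0.3323]
tool_rot: [0.998, -0.068, 0.001, -0.001]
ft_force: [-0.9, -0.7, 0.0]
grip_width: 0.0871
grip_force: 0.0
```

Emit:
move_arm:
  motion: "1 0.5 -1 0 0;1 0.5 -1 0 0;1 0.5 -1 0 0;1 0.5 -1 0 0;1 0.5 -1 0 0;1 0.5 -1 0 0"

```text
time: 1.27
position: [0.4716, -0.1329, 0.3302]
tool_rot: [0.998, -0.068, 0.0, -0.001]
ft_force: [0.2, 0.8, -1.2]
grip_width: 0.0871
grip_force: 0.0
```

Emit:
move_arm:
  motion: "1 0.5 -0.8 0 0;1 0.5 -0.8 0 0;1 0.5 -0.8 0 0;1 0.5 -0.8 0 0;1 0.5 -0.8 0 0;1 0.5 -0.8 0 0;1 0.5 -0.8 0 0"

```text
time: 1.85
position: [0.5912, 0.0084, 0.3294]
tool_rot: [0.998, -0.069, -0.001, 0.0]
ft_force: [-0.3, -0.8, 0.7]
grip_width: 0.087
grip_force: 0.0
```

Run:
```python
from h import *
import pickle
m=robot.camera_model('wrist'); im,d=robot.camera('wrist'); save('w1.png',im); pickle.dump((m,im,d),open('w1.pkl','wb')); print(m['mtx'][0],m['D'])
go([.43,.33,.2])
```

```text
[316.65753205   0.         315.86655683] [-0.02983759  0.          0.          0.          0.        ]
at [0.5906 0.0075 0.3296] yaw -7.96 t 1.9 w 0.0866 -> shift [-1.0169 -1.4863  0.649 ] turn 0 F [ 0.2 -0.2  0.5]
```

View pics/w1.png

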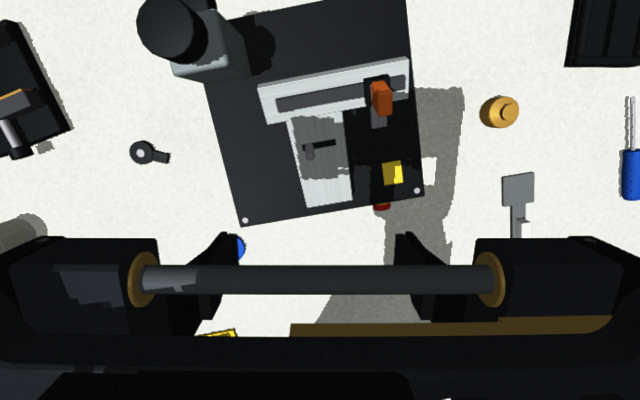

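Emit:
move_arm:
  motion: "1 -0.7 -1 0 0;1 -0.7 -1 0 0;1 -0.7 -1 0 0;1 -0.7 -1 0 0;1 -0.7 -1 0 0;1 -0.7 -1 0 0;1 -0.7 -1 0 0"

```text
time: 2.48
position: [0.4761, 0.2284, 0.3307]
tool_rot: [0.998, -0.068, -0.002, -0.001]
ft_force: [0.4, 0.2, 0.1]
grip_width: 0.087
grip_force: 0.0
```

Emit:
move_arm:
  motion: "1 -0.32 -0.48 0.64 0;1 -0.32 -0.48 0.64 0;1 -0.32 -0.48 0.64 0;1 -0.32 -0.48 0.64 0;1 -0.32 -0.48 0.64 0;1 -0.32 -0.48 0.64 0;1 -0.32 -0.48 0.64 0"

```text
time: 3.07
position: [0.4314, 0.3281, 0.2031]
tool_rot: [0.998, -0.07, 0.001, 0.0]
ft_force: [0.8, -0.9, 0.4]
grip_width: 0.0871
grip_force: 0.0
```

Run:
```python
from h import *
import pickle
print(robot.get_obs()['position'])
m=robot.camera_model('wrist'); im,d=robot.camera('wrist'); save('w2.png',im); pickle.dump((m,im,d),open('w2.pkl','wb'))
```

```text
[0.43141027 0.32806126 0.20308672]
```

View pics/w2.png

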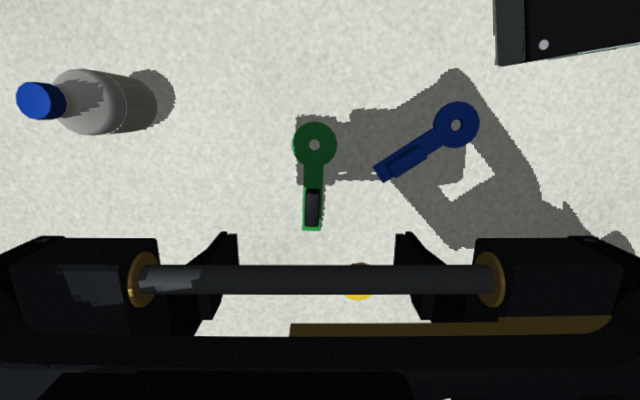

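w1 shows the tester with the slot at (305–335,147), the post near its left end and the orange grip at (381,97). w2 shows the green ring with its eye at (314,145), the handle end at (312,230) and the black block at (313,207).

```bash
cat > m3.py <<'E'
from h import *
import pickle
m,im,d=pickle.load(open('w2.pkl','rb')); hsv=cv2.cvtColor(im,cv2.COLOR_RGB2HSV)
v,u=np.mgrid[0:400,0:640]
g=(hsv[...,0]>45)&(hsv[...,0]<90)&(hsv[...,1]>110)&(v>110)&(v<235)&(u>285)&(u<345)
hole=(~g)&((u-314)**2+(v-145)**2<100)
H=ray(m,[[u[hole].mean(),v[hole].mean()]],.008)[0]
r=g&(v<158); c=cv2.minEnclosingCircle(np.c_[u[r],v[r]].astype(np.float32)); print('hole',hole.sum(),H,'ring',c,ray(m,[c[0]],.008)[0])
e=g&(v>222); w=ray(m,np.c_[u[e],v[e]],.008); print('end',w.mean(0),w[:,0].min(),w[:,1].min(),w[:,1].max())
q=H-w.mean(0); print('axis',np.degrees(np.arctan2(q[1],q[0])),np.linalg.norm(q))
b=(im.max(2)<45)&(v>185)&(v<228)&(u>300)&(u<325); w=pts(m,np.c_[u[b],v[b]],d[b]); print('blk',b.sum(),np.median(w,0),w.min(0),w.max(0)); 
B=ray(m,np.c_[u[b],v[b]],.028).mean(0);q=H-B;print('blk ray',B,np.hypot(*q[:2]),np.degrees(np.arctan2(q[1],q[0])))
w=ray(m,np.c_[u[g],v[g]],.008)[:,:2]
m,im,d=pickle.load(open('w1.pkl','rb')); hsv=cv2.cvtColor(im,cv2.COLOR_RGB2HSV)
# stage frame
c0=np.array([.6605,.002]);Y=np.radians(2.37); T=R.from_euler('z',Y)
S=T*R.from_euler('y',-25,degrees=True); O=np.r_[c0,0]+T.apply([-.03,0,.125]); print('stage O',O)
P=pts(m,np.c_[u.ravel(),v.ravel()],d.ravel()).reshape(400,640,3); Q=S.inv().apply((P-O).reshape(-1,3)).reshape(400,640,3)
k=(abs(Q[...,0]+.04)<.03)&(abs(Q[...,1])<.026)&(abs(Q[...,2])<.02); print('stage z',np.median(Q[k][:,2]), 'slope fit',np.polyfit(Q[k][:,0],Q[k][:,2],1))
k=(abs(Q[...,0]+.04)<.03)&(abs(Q[...,2])<.006)&(abs(Q[...,1])<.045); print('stage y edges',Q[k][:,1].min(),Q[k][:,1].max(),np.percentile(Q[k][:,1],[1,99]))
k=(abs(Q[...,0])<.02)&(abs(Q[...,1])<.028)&(Q[...,2]>.012)&(Q[...,2]<.035); print('post',k.sum(),np.median(Q[k],0),Q[k].max(0),u[k].mean(),v[k].mean())
o=(hsv[...,0]<16)&(hsv[...,1]>150)&(abs(u-381)<20)&(abs(v-97)<25); print('orange',Q[o].min(0),np.median(Q[o],0),Q[o].max(0))
x=cv2.resize(im[50:220,260:420],None,fx=5,fy=3.5,interpolation=cv2.INTER_CUBIC) if 0 else cv2.resize(im[110:185,275:375],None,fx=8,fy=8,interpolation=cv2.INTER_CUBIC); save('c2.png',x)
E
python3 m3.py
```

```text
hole 116 [0.47111339 0.32468601 0.008     ] ring ((314.2272033691406, 143.87705993652344), 22.09272003173828) [0.47159669 0.32436701 0.008     ]
end [0.37690366 0.34095678 0.008     ] 0.3719701464004378 0.3305941534211764 0.3513258249079245
axis -9.798775473151256 0.09560445457789798
blk 477 [0.40459149 0.33501845 0.02688304] [0.38517519 0.32555105 0.00571703] [0.42480415 0.34645214 0.02982804]
blk ray [0.4064726  0.33532362 0.028     ] 0.06551022744143721 -9.345114129953673
stage O [0.63052566 0.00075942 0.125     ]
stage z -0.0002515798540854773 slope fit [-0.00027051 -0.00027492]
stage y edges -0.02987003526002983 0.030057218468401235 [-0.02922667  0.02942666]
post 98 [0.00132148 0.01134606 0.02147662] [0.00358509 0.01601597 0.02537216] 308.9795918367347 153.80612244897958
orange [-0.01440068 -0.10156189 -0.06965871] [ 0.05845966 -0.06360176  0.04459688] [ 0.18103597 -0.00330247  0.3101564 ]
```

View pics/c2.png

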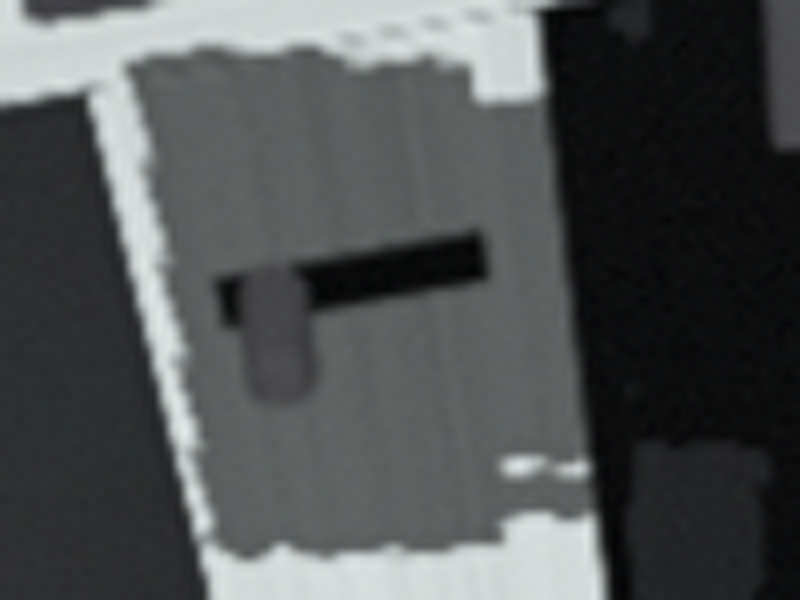

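Crop: the post base is at (272,285) and the tip at (282,383). The slot runs from (215,300) to (487,245), so the post is near the slot's left end.

```bash
cat >> h.py <<'E'
c0=np.array([.6605,.002]);TY=2.37; T=R.from_euler('z',TY,degrees=True)
S=T*R.from_euler('y',-25,degrees=True); O=np.r_[c0,0]+T.apply([-.03,0,.125])
def rayst(m,uv,z):
    n=cv2.undistortPoints(np.array(uv,float).reshape(-1,1,2),np.array(m['mtx']),np.array(m['D'])).reshape(-1,2)
    p,A=pose(m); d=S.inv().apply(np.c_[n,np.ones(len(n))]@A.T); p=S.inv().apply(p-O); return p+d*((z-p[2])/d[:,2:])
E
python3 - <<'E'
from h import *
import pickle
m,im,d=pickle.load(open('w1.pkl','rb'))
f=lambda a,b:[275+(a+.5)/8-.5,110+(b+.5)/8-.5]
print(rayst(m,[f(272,287),f(215,300),f(487,248)],0)*1e3, rayst(m,[f(282,381)],.024)*1e3)
m,im,d=pickle.load(open('top.pkl','rb')); print(rayst(m,[[310.9,153.7]],.024)*1e3)
go([.4042,.3357,.06],-9.5); go([.4042,.3357,.021],-9.5)
E
```

```text
[[ -1.13438237  10.84371501   0.        ]
 [ -1.54191446  19.05342304   0.        ]
 [ -1.16182458 -19.67022402   0.        ]] [[-1.36730795 10.95598999 24.        ]]
[[ 0.97679198 11.72702261 24.        ]]
at [0.4322 0.3282 0.2039] yaw -8.09 t 3.12 w 0.0868 -> shift [-0.1461 -0.0167  0.7192] turn 0.0078 F [ 0.2 -0.3 -0.4]
at [0.4322 0.3282 0.2039] yaw -8.09 t 3.12 w 0.0868 -> shift [-0.1467 -0.0165  0.9142] turn 0.0078 F [ 0.2 -0.3 -0.4]
```

Emit:
move_arm:
  motion: "0 -0.145 -0.017 0.6 0.008;0 -0.145 -0.017 0.6 0.008;0 -0.145 -0.017 0.6 0.008;0 -0.145 -0.017 0.72 0.008;0 -0.145 -0.017 0.8 0.008;0 -0.145 -0.017 0.915 0.008;0 -0.145 -0.017 0.915 0.008;0 -0.145 -0.017 0.915 0.008"

```text
time: 3.78
position: [0.4037, 0.3359, 0.0202]
tool_rot: [0.997, -0.083, 0.0, -0.0]
ft_force: [-1.1, 0.1, -0.4]
grip_width: 0.0457
grip_force: 0.0
```

Emit:
move_arm:
  motion: "-1 0 0 0 0;-1 0 0 0 0;-1 0 0 0 0;-1 0 0 0 0;-1 0 0 0 0;-1 0 0 0 0"
  newtons: 12

```text
time: 4.28
position: [0.4024, 0.3369, 0.0203]
tool_rot: [0.997, -0.082, 0.0, -0.0]
ft_force: [-0.5, -0.8, 5.5]
grip_width: 0.0161
grip_force: 12.0
```

Emit:
move_arm:
  motion: "-1 0 0 -0.3 0;-1 0 0 -0.6 0;-1 0 0 -1 0;-1 0 0 -1 0;-1 0 0 -1 0;-1 0 0 -1 0;-1 0 0 -1 0"

```text
time: 4.87
position: [0.4028, 0.3373, 0.2215]
tool_rot: [0.997, -0.082, 0.002, -0.001]
ft_force: [-0.0, 0.1, -1.8]
grip_width: 0.0156
grip_force: 12.0
```

```bash
cat > m4.py <<'E'
from h import *
import sys
o=robot.get_obs(); m=robot.camera_model('wrist'); im,d=robot.camera('wrist'); save(sys.argv[1],im)
hsv=cv2.cvtColor(im,cv2.COLOR_RGB2HSV); v,u=np.mgrid[0:400,0:640]
g=((hsv[...,0]>45)&(hsv[...,0]<90)&(hsv[...,1]>90)).astype(np.uint8)
n,l,s,c=cv2.connectedComponentsWithStats(g); i=1+s[1:,4].argmax(); print('green',s[i])
cs,h=cv2.findContours((l==i).astype(np.uint8),cv2.RETR_CCOMP,cv2.CHAIN_APPROX_NONE)
hol=max([q for q,k in zip(cs,h[0]) if k[3]>=0],key=cv2.contourArea); M=cv2.moments(hol); hc=[M['m10']/M['m00'],M['m01']/M['m00']]; print('hole px',hc,cv2.contourArea(hol))
Tt=R.from_quat(o['tool_rot']); g=l==i
G=Tt.inv().apply(pts(m,np.c_[u[g],v[g]],d[g])-o['position']); ok=d[g]>0; G=G[ok]
f=np.c_[G[:,:2],np.ones(len(G))]; w=np.ones(len(G),bool)
for _ in range(4): c=np.linalg.lstsq(f[w],G[w,2],rcond=None)[0]; w=abs(f@c-G[:,2])<.003
print('plane z=ax+by+c (tool)',c,'pitch deg',np.degrees(np.arctan(c[0])),w.mean(), 'zrange x',G[w].min(0),G[w].max(0))
# hole ray intersect plane
nn=cv2.undistortPoints(np.array([[hc]]),m['mtx'],m['D']).ravel(); p,A=pose(m)
p=Tt.inv().apply(p-o['position']); dd=Tt.inv().apply(A@np.r_[nn,1]); t=(c@np.r_[p[:2],1]-p[2])/(dd[2]-c[0]*dd[0]-c[1]*dd[1]); E=p+t*dd
print('eye top in tool',E*1e3,'yaw',np.degrees(np.arctan2(E[1],E[0])))
go(o['position'])
E
python3 m4.py w3.png
```

```text
green [ 270   71   93  164 8589]
hole px [315.88933736966027, 120.8126471577531] 495.5
plane z=ax+by+c (tool) [0.03184505 0.00117426 0.01331524] pitch deg 1.823970561830093 0.9878391019644528 zrange x [ 0.00703369 -0.02433257  0.01180385] [0.09321958 0.02404346 0.01853662]
eye top in tool [68.75258391 -0.22653074 15.50440827] yaw -0.18878139067987007
at [0.4014 0.3365 0.2196] yaw -9.42 t 4.92 w 0.0156 -> shift [ 0.006  -0.0051 -0.0097] turn 0 F [-0.9  0.2 -1.9]
```

View pics/w3.png

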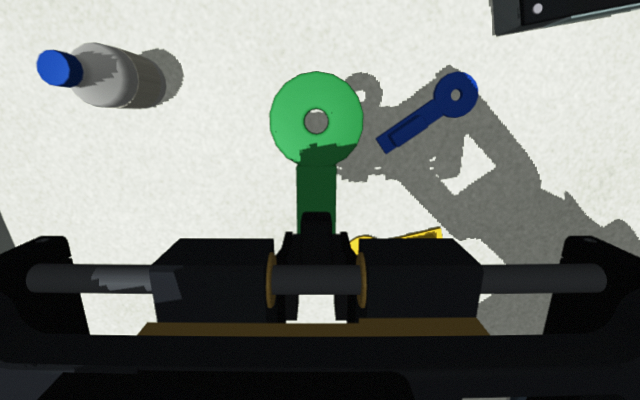

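Held squarely: the eye is at (316,121), 68.8 mm ahead of the tool, with 1.8° of droop. Now I'll carry it over.

Emit:
move_arm:
  motion: "-1 0.12 0.17 0 -0.02;-1 0.25 0.4 0 -0.04;-1 0.4 0.65 0 -0.0655;-1 0.5 0.9 0 -0.0655;-1 0.5 1 0 -0.0655;-1 0.5 1 0 -0.0655;-1 0.5 1 0 -0.0655"

```text
time: 5.5
position: [0.4669, 0.1193, 0.217]
tool_rot: [1.0, 0.018, -0.003, 0.001]
ft_force: [0.3, 0.7, -0.9]
grip_width: 0.0157
grip_force: 12.0
```

Emit:
move_arm:
  motion: "-1 0.12 0.15 0 0;-1 0.24 0.35 0 0;-1 0.34 0.5 0 0;-1 0.4 0.59 0 0;-1 0.4 0.59 0 0;-1 0.4 0.59 0 0;-1 0.4 0.59 0 0"

```text
time: 6.08
position: [0.5506, 0.0099, 0.2177]
tool_rot: [1.0, 0.021, -0.003, -0.001]
ft_force: [0.7, -0.2, -1.2]
grip_width: 0.0162
grip_force: 12.0
```

```bash
python3 m4.py w4.png; python3 -c "
from h import *
go([.5519,.0084,.1835],2.37)"
```

```text
green [ 269   72   94  163 8756]
hole px [315.3295765027322, 121.44877049180327] 488.0
plane z=ax+by+c (tool) [0.04505492 0.0020033  0.01339849] pitch deg 2.5797122739200913 0.9751004016064257 zrange x [ 0.00717801 -0.02524438  0.01136718] [0.0929814  0.02399666 0.01973593]
eye top in tool [68.46785532 -0.66706716 16.481968  ] yaw -0.5582024358494815
at [0.5507 0.0102 0.2181] yaw 2.44 t 6.13 w 0.0158 -> shift [-0.0003  0.0013  0.0022] turn 0 F [ 0.1 -0.2 -1.7]
at [0.5507 0.0102 0.2181] yaw 2.44 t 6.13 w 0.0158 -> shift [0.0065 0.0094 0.1729] turn 0.0004 F [ 0.1 -0.2 -1.7]
```

Emit:
move_arm:
  motion: "-1 0.006 0.012 0.1 0;-1 0.006 0.012 0.17 0;-1 0.006 0.012 0.17 0;-1 0.006 0.012 0.19 0;-1 0.006 0.012 0.21 0;-1 0.006 0.012 0.23 0;-1 0.006 0.012 0.25 0;-1 0.006 0.012 0.25 0;-1 0.006 0.012 0.25 0"

```text
time: 6.88
position: [0.5538, 0.0062, 0.1696]
tool_rot: [1.0, 0.021, -0.0, -0.0]
ft_force: [-0.5, -0.4, -1.1]
grip_width: 0.0164
grip_force: 12.0
```

```bash
python3 m4.py w5.png
python3 - <<'E'
from h import *
im,d=robot.camera('scene'); C=cv2.imread('pics/w5.png')[...,::-1]
a=cv2.resize(im[190:310,220:370],(500,400),interpolation=cv2.INTER_CUBIC); b=cv2.resize(C[60:180,270:365],None,fx=3,fy=3.3); D=np.zeros((400,800,3),np.uint8); D[:,:500]=a; D[:b.shape[0],500:500+b.shape[1]]=b[:400]; save('c3.png',D)
E
```

```text
green [ 268   72   95  163 8763]
hole px [315.46702127659574, 121.46808510638297] 470.0
plane z=ax+by+c (tool) [0.04435907 0.00250586 0.01344885] pitch deg 2.539922263839143 0.9753581661891118 zrange x [ 0.00697845 -0.02516939  0.01144013] [0.09308274 0.02395582 0.02008944]
eye top in tool [68.463147   -0.5691455  16.48438954] yaw -0.47629835347289085
at [0.5539 0.0061 0.1697] yaw 2.35 t 6.93 w 0.016 -> shift [-0.0004 -0.0005  0.0006] turn 0 F [ 0.4  0.8 -1.4]
```

View pics/c3.png

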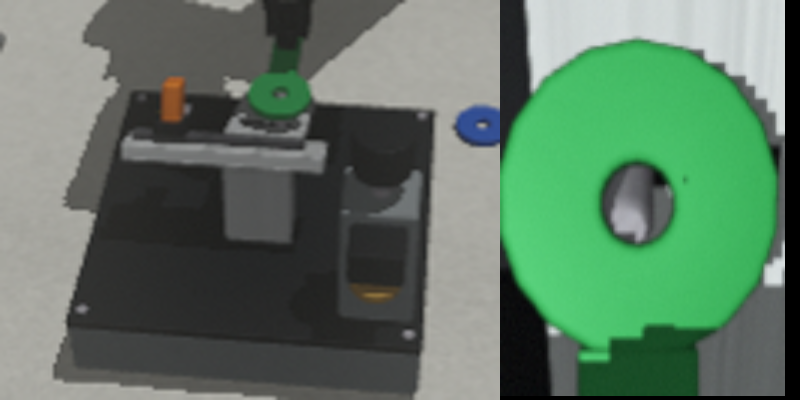

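The eye is over the post: the tip shows inside the hole at crop (630,215), about 1.5 mm left of and below its centre at (638,203). I'll correct that, then lower the handle so the holder tilts on the post.

Emit:
move_arm:
  motion: "-1 -0.007 -0.008 0 0;-1 -0.007 -0.008 0.01 0;-1 -0.007 -0.008 0.015 0;-1 -0.01 -0.008 0.03 0;-1 -0.013 -0.008 0.045 0;-1 -0.016 -0.008 0.06 0;-1 -0.018 -0.008 0.08 0;-1 -0.02 -0.008 0.1 0;-1 -0.02 -0.008 0.1 0;-1 -0.02 -0.008 0.1 0"

```text
time: 7.82
position: [0.5503, 0.0075, 0.1493]
tool_rot: [1.0, 0.021, 0.0, -0.0]
ft_force: [2.7, 1.3, -1.0]
grip_width: 0.0158
grip_force: 12.0
```

```bash
cat > m5.py <<'E'
from h import *
exec(open('m4.py').read().split('from h import *\nimport sys\n')[1].replace('sys.argv[1]',"'tmp.png'"))
q=Tt.apply(E)+o['position']; s=Tt.apply([-c[0],-c[1],1]); s=s/np.linalg.norm(s)*np.sign(s[2])
und=q-.008*s; print('eye underside stage',S.inv().apply(und-O)*1e3,'normal in stage',S.inv().apply(s),'TCP in tester rel O',T.inv().apply(o['position']-O)*1e3)
E
python3 m5.py
```

```text
green [ 265   64  102  171 9786]
hole px [315.1240310077519, 117.1736434108527] 537.5
plane z=ax+by+c (tool) [-0.10400242  0.00193294  0.01343125] pitch deg -5.937553287986556 0.9788652918846825 zrange x [ 0.00756454 -0.02526944  0.00227995] [0.09483321 0.02392145 0.01414829]
eye top in tool [70.74251211 -0.76132016  6.07238878] yaw -0.6165846669518623
at [0.5503 0.0075 0.1494] yaw 2.35 t 7.87 w 0.016 -> shift [0.0003 0.0001 0.0005] turn 0 F [ 2.6  0.3 -0.8]
eye underside stage [-3.17401192 10.76552963 12.8076747 ] normal in stage [ 0.32613144 -0.00194295  0.94532244] TCP in tester rel O [-79.86663077  10.01340457  24.2604435 ]
```

Emit:
move_arm:
  motion: "-1 0 0 0.02 0;-1 0.003 0 0.04 0;-1 0.006 0 0.06 0;-1 0.01 0 0.08 0;-1 0.014 0 0.1 0;-1 0.018 0 0.11 0;-1 0.018 0 0.11 0;-1 0.018 0 0.11 0"

```text
time: 8.53
position: [0.5528, 0.0077, 0.127]
tool_rot: [1.0, 0.021, -0.001, -0.0]
ft_force: [-0.3, 0.1, -1.7]
grip_width: 0.0157
grip_force: 12.0
```

```bash
python3 m5.py
```

```text
green [  260    57   112   178 10919]
hole px [314.8964583333333, 120.501875] 800.0
plane z=ax+by+c (tool) [-0.30197961  0.00149923  0.01382833] pitch deg -16.803245632298704 0.9793909283282731 zrange x [ 0.00788805 -0.02499056 -0.01586687] [0.09517609 0.0240476  0.0125826 ]
eye top in tool [69.46617844 -0.83695894 -7.15029349] yaw -0.6902912468276264
at [0.5528 0.0077 0.1271] yaw 2.36 t 8.58 w 0.0158 -> shift [-0.0002 -0.      0.0006] turn 0 F [-0.1  0.6 -1.6]
eye underside stage [-4.5411685  10.96896281  3.60401205] normal in stage [ 0.14468238 -0.00165646  0.98947676] TCP in tester rel O [-77.41659185  10.13367598   2.00809305]
```

Emit:
move_arm:
  motion: "-1 0.006 0 0.012 0;-1 0.012 0 0.024 0;-1 0.018 0 0.036 0;-1 0.022 0 0.046 0;-1 0.026 0 0.055 0;-1 0.03 0 0.065 0;-1 0.03 0 0.065 0;-1 0.03 0 0.065 0"

```text
time: 9.25
position: [0.5583, 0.0081, 0.1143]
tool_rot: [1.0, 0.021, -0.001, -0.0]
ft_force: [-5.4, 0.5, 1.3]
grip_width: 0.0157
grip_force: 12.0
```

```bash
python3 m5.py
```

```text
green [  256    59   120   176 11525]
hole px [315.00015151515146, 132.530303030303] 1100.0
plane z=ax+by+c (tool) [-0.46795715 -0.00081557  0.01392182] pitch deg -25.077580146214995 0.9653698534542917 zrange x [ 0.00855701 -0.02490882 -0.02938929] [0.09156009 0.02401878 0.01082724]
eye top in tool [ 64.70106891  -0.77154914 -16.35487512] yaw -0.6832099553807949
at [0.5583 0.0081 0.1143] yaw 2.36 t 9.3 w 0.0165 -> shift [ 0.0001 -0.     -0.0001] turn 0 F [-5.  -0.   2.3]
eye underside stage [-4.13192028 11.09829581 -0.07606344] normal in stage [1.41233475e-03 2.92588780e-04 9.99998960e-01] TCP in tester rel O [-71.82947455  10.34309314 -10.73617392]
```

It lies flat: the ring normal matches the stage's, and the underside is at z = 0. Next: release and rise.

Emit:
move_arm:
  motion: "-1 -0.003 0 0 0;-1 -0.003 0 0 0;-0.4 -0.003 0 0 0;0 -0.003 0 0 0;0 -0.003 0 0 0;0 -0.003 0 0 0;0 -0.003 0 0 0;0 -0.003 0 -0.1 0;0 -0.003 0 -0.3 0;0 -0.003 0 -0.5 0;0 -0.003 0 -0.7 0;0 -0.003 0 -0.7 0"

```text
time: 10.3
position: [0.5645, 0.007, 0.2631]
tool_rot: [1.0, 0.021, 0.009, 0.002]
ft_force: [0.7, -0.1, 0.5]
grip_width: 0.0434
grip_force: 0.0
```

```bash
cat > m6.py <<'E'
from h import *
import sys
m=robot.camera_model('wrist'); im,d=robot.camera('wrist'); hsv=cv2.cvtColor(im,cv2.COLOR_RGB2HSV); v,u=np.mgrid[0:400,0:640]
Q=S.inv().apply(pts(m,np.c_[u.ravel(),v.ravel()],d.ravel())-O).reshape(400,640,3)
box=(Q[...,0]>-.14)&(Q[...,0]<.1)&(abs(Q[...,1])<.12)&(Q[...,2]>-.01)&(Q[...,2]<.08)&(d>0)
g=box&(hsv[...,0]>45)&(hsv[...,0]<90)&(hsv[...,1]>90); W=Q[g]
print('green n',g.sum(),'z',np.percentile(W[:,2],[5,50,95])*1e3)
for a,b in((-.045,-.03),(-.1,-.09)):
    k=(W[:,0]>a)&(W[:,0]<b); print('handle y at',a,b,np.percentile(W[k,1],[3,97])*1e3 if k.sum() else None)
k=W[:,0]>-.024; print('ring ext',np.percentile(W[k],[.5,99.5],0)*1e3)
k=box&(abs(Q[...,0])<.012)&(abs(Q[...,1])<.03)&(Q[...,2]>.018); print('post tip',k.sum(),np.median(Q[k],0)*1e3)
o=box&(hsv[...,0]<16)&(hsv[...,1]>150)&(Q[...,0]>.03); print('latch orange',o.sum(),np.percentile(Q[o],[3,97],0).round(4)*1e3)
save(sys.argv[1],im); go(robot.get_obs()['position'])
# push start: TCP left/right of latch
E
python3 m6.py w7.png
```

```text
green n 2873 z [6.16723828 7.80158139 9.14921536]
handle y at -0.045 -0.03 [ 0.88990193 20.92579589]
handle y at -0.1 -0.09 [ 0.97575806 21.41921133]
ring ext [[-23.45821195 -13.41077775   0.19547533]
 [ 23.58789656  34.83656262   9.64085162]]
post tip 114 [ 0.09547667 11.28823801 22.94127467]
latch orange 1120 [[ 43.2 -70.6  20.4]
 [ 65.  -58.3  46.8]]
at [0.5625 0.0073 0.2597] yaw 2.36 t 10.35 w 0.0431 -> shift [0. 0. 0.] turn 0 F [-0.3  0.8 -0.1]
```

View pics/w7.png

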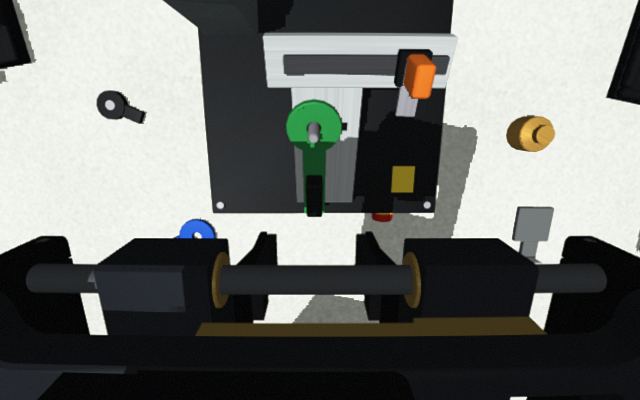

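The holder is seated: ring centred at stage (0,10.7), top at 7.8 mm, handle straight to about 0.3°. The latch grip centre is at y ≈ -64.5. I'll push it home from its -y side with the fingers closed.

Emit:
move_arm:
  motion: "-1 0.1 0.2 0 0;-1 0.25 0.4 0 0;-1 0.4 0.52 0 0;-1 0.51 0.53 0 0;-1 0.51 0.53 0 0;-1 0.51 0.53 0 0;-1 0.51 0.53 0 0"
  newtons: 20

```text
time: 10.93
position: [0.6638, -0.0932, 0.2527]
tool_rot: [1.0, 0.021, -0.002, -0.001]
ft_force: [-0.3, -0.9, -0.1]
grip_width: 0.0052
grip_force: 0.0
```

```bash
python3 -c "
from h import *
t=O+T.apply([.0345,-.097,.055]); go(t,2.37); t=O+T.apply([.0345,-.015,.055]); go(t)"
```

```text
at [ 0.6638 -0.0932  0.2527] yaw 2.36 t 10.93 w 0.0052 -> shift [0.0273 0.0091 0.3634] turn -0.0 F [-0.3 -0.9 -0.1]
at [ 0.6638 -0.0932  0.2527] yaw 2.36 t 10.93 w 0.0052 -> shift [ 0.0272 -0.4009  0.364 ] turn 0 F [-0.3 -0.9 -0.1]
```

Emit:
move_arm:
  motion: "-1 0.027 0.015 0.15 0;-1 0.027 0.015 0.3 0;-1 0.027 0.015 0.36 0;-1 0.027 0.015 0.36 0;-1 0.027 -0.04 0.36 0;-1 0.027 -0.09 0.36 0;-1 0.027 -0.14 0.36 0;-1 0.027 -0.19 0.36 0;-1 0.027 -0.24 0.36 0;-1 0.027 -0.29 0.36 0;-1 0.027 -0.32 0.36 0;-1 0.027 -0.32 0.36 0"

```text
time: 11.93
position: [0.6683, -0.0273, 0.1832]
tool_rot: [1.0, 0.021, 0.001, -0.001]
ft_force: [-0.0, -0.4, -0.4]
grip_width: 0.0006
grip_force: 0.0
```

```bash
python3 m6.py w8.png; python3 -c "
from h import *
print(T.inv().apply(robot.get_obs()['position']-O))"
```

```text
green n 30 z [13.78892705 33.68048523 54.68817514]
handle y at -0.045 -0.03 None
handle y at -0.1 -0.09 None
ring ext [[ 57.25635293 -37.47052024  10.4736647 ]
 [ 78.31979688  -2.00621479  74.99675076]]
post tip 0 [nan nan nan]
latch orange 449 [[ 62.1 -19.5  17.1]
 [ 66.   -6.5  30.7]]
at [ 0.668  -0.0278  0.1828] yaw 2.41 t 11.98 w 0.0005 -> shift [0. 0. 0.] turn 0 F [ 0.5 -0.1  0.1]
[ 0.03626419 -0.03008033  0.05777095]
  return _methods._mean(a, axis=axis, dtype=dtype,
  ret = um.true_divide(
```

Emit:
move_arm:
  motion: "-1 0 -0.02 0 0;-1 0 -0.04 0 0;-1 0 -0.055 0 0;-1 0 -0.065 0 0;-1 0 -0.07 0 0;-1 0 -0.075 0 0;-1 0 -0.08 0 0;-1 0 -0.08 0 0"

```text
time: 12.65
position: [0.6673, -0.0143, 0.1824]
tool_rot: [1.0, 0.021, -0.0, 0.001]
ft_force: [0.2, -4.2, -0.0]
grip_width: 0.0005
grip_force: 2.1
```

Emit:
move_arm:
  motion: "-1 0 -0.01 0 0;-1 0 -0.02 0 0;-1 0 -0.02 0 0;-1 0 -0.02 0 0"

```text
time: 12.98
position: [0.6673, -0.014, 0.1826]
tool_rot: [1.0, 0.021, -0.0, 0.004]
ft_force: [0.1, -12.2, 0.0]
grip_width: 0.0003
grip_force: 6.1
```

The force rose to 12 N with no further travel, so the latch is at its end stop. Now I'll back off, rise and check.

Emit:
move_arm:
  motion: "-1 0 0.03 0 0;-1 0 0.08 0 0;-1 0 0.08 0 0;-1 0 0.08 -0.1 0;-1 0 0.08 -0.3 0;-1 0 0.08 -0.5 0;-1 0 0.08 -0.5 0"

```text
time: 13.57
position: [0.6726, -0.0255, 0.2919]
tool_rot: [1.0, 0.021, 0.009, 0.001]
ft_force: [0.6, -0.1, 1.9]
grip_width: 0.0008
grip_force: 0.0
```

Emit:
move_arm:
  motion: "-1 -0.2 0 0 0;-1 -0.4 0 0 0;-1 -0.5 0 0 0;-1 -0.5 0 0 0;-1 -0.5 0 0 0;-1 -0.5 0 0 0"

```text
time: 14.07
position: [0.5692, -0.0296, 0.283]
tool_rot: [1.0, 0.021, 0.001, -0.0]
ft_force: [-0.5, -0.1, 0.2]
grip_width: 0.0005
grip_force: 0.0
```

```bash
python3 m6.py w9.png
```

```text
green n 2225 z [5.91225077 7.78341943 9.20101675]
handle y at -0.045 -0.03 [ 0.11102589 20.47328615]
handle y at -0.1 -0.09 [-0.03762378  4.33441683]
ring ext [[-23.60318641 -13.41218401   0.27195238]
 [ 23.82875518  33.85072499  16.65225991]]
post tip 101 [ 0.07204454 11.14543113 22.91739366]
latch orange 824 [[43.6 -7.1 17.3]
 [65.2  6.5 47. ]]
at [ 0.5694 -0.0297  0.2828] yaw 2.36 t 14.12 w 0.0003 -> shift [0. 0. 0.] turn 0 F [ 0.9 -0.3 -0. ]
```

View pics/w9.png

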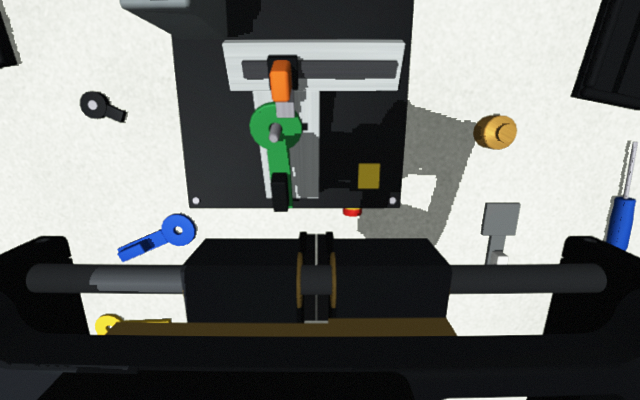

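The latch is home: the grip block spans y = -7.1 to +6.5, so it is centred at 0, and the tongue at (285,110) covers the ring's rim. The holder is flat on the post at (275,132), and the robot is clear of everything.

```bash
python3 -c "
from rig import robot
print(robot.hand_in())"
```

```text
the job is handed in; nothing more can be done
None
```

The job is handed in at about 14 s of the 64 s: the green holder hangs flat on the post with its handle straight down the slope, and the latch is at its end stop with the tongue over the ring's rim. The arm is clear, and I touched nothing else on the table.

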